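Park the food probe in the charging dock's hidden socket

ROBOT

A 6-joint arm with a two-finger parallel gripper is mounted at the origin on a cart in front of the work surface, level with it; the furniture and walls round the work are solid. World frame = base frame: x ahead of the robot, y to its left, z up, the work surface at z = 0. Lengths are in m, angles in rad, forces in N, time in s.
With the tool pointing down it reaches from about 0.3 to 0.875 m from the base axis. Payload 6.4 kg.
Tool frame: the origin (TCP) lies on the centre line of the jaws, within the pads' length; the fingertips stand 11 mm ahead of it and the grasp point (between the pads) lies 8 mm behind it (r.tip_reach is the distance from the TCP to the fingertips, in m); z points along the fingers, y is the line along which they close (so a half turn about z gives the same grasp; the last joint's range is limited). The gripper opens to 85 mm and grips with 20 to 120 N. Pads are 22 mm wide; open, the fingers measure 114 mm over their backs; the gripper's body (76 mm by 85 mm) begins 54 mm behind the grasp point. The pads swing forward as they close: fully open they stand 13 mm farther back than shut.
Start: joints at [-1.516, 0.181, 1.607, -0, 1.354, -0.206], TCP at [0.148, -0.556, 0.242] pointing down, gripper open.
Joint ranges: [-2.99, 2.99], [-0.89, 2.07], [0.3, 2.58], [-1.14, 4.28], [0, 2.63], [-3.12, 3.12]. Speed limits (rad/s): [2.57, 2.57, 3.01, 3.14, 3.14, 3.14].

INTERFACE

Orientations are given as a 3x3 rotation matrix whose columns are the frame's x, y, z axes.
In Python, from cell import r, eoat, vision, readout gives the robot as it stands. Calls block until the motion is done:
- r.movep(position, orientation): joint-space move of the TCP to a pose.
- r.servo_line(position, vel=0.15, rotation=None, until_force=None): straight line of the TCP; rotation=None keeps the orientation; vel is the mean speed in m/s. With until_force (N) it stops when the force on the tool has changed by that much, and returns True; else False.
- r.move_j(angles): joint-space move.
- eoat.open_jaws() and eoat.clamp(): open the fingers fully, or close them until they stop; the grip force is fixed at half the most.
- r.dwell(seconds).
- r.ik(position, orientation): joint angles nearest the present ones, or None.
- vision.camera(name): name is "side" or "top" or "wrist"; returns the picture (480x640x3 uint8, red, green, blue); there is no depth.
- vision.camera_model(name): a dict with "fx", "fy", "cx", "cy" (pixels), "R" (3x3) and "t" (3): a world point X has camera coordinates R X + t; the wrist camera has in their place "T_tool_cam" (4x4, takes a point from camera to tool coordinates, whose origin is the TCP and whose axes are the flange's). Camera axes: x right, y down, z forward; pixel columns grow to the right and rows downward; lengths in m; the calibration is good to about 2 mm. The wrist camera is an equidistant fisheye: a pixel r from the principal point sees the ray r / f radians off the axis. A picture is of the moment at which its call begins: read the wrist's pose just before it. camera_model takes no time and is no camera call.
A pose or a line that the arm cannot do raises r.MotionError and nothing moves.
- r.sign_off(): hands the job in; it is judged then, once.
Readings, each from a call of its own:
- readout.read_time_s(): time.
- readout.read_qpos(): joint angles.
- readout.read_qd(): joint speeds.
- readout.read_joint_torque(): joint torques, N m.
- readout.read_eef_pos(): TCP position.
- readout.read_orientation(): TCP orientation.
- readout.read_ft_force(): force on the tool from outside, world axes, zero at the start.
- readout.read_wrist_torque(): the same for the moment, N m.
- readout.read_finger_gap(): finger opening in m.
- readout.read_grasp_force(): force on a finger pad.
Only numpy, scipy, OpenCV 4.12 (cv2) and the standard library are available. Lean on these libraries where they do the work, as an engineer would, in place of code of your own. Each camera call takes 0.05 s, during which the arm holds its last target. There are 200 camera calls.

TASK

Take the orange-handled food probe out of its wooden rest and put it on charge: hold it upright and slide its tip gently over the black cover of the charging dock until it finds the hidden socket and drops in, then push it fully home and let go, leaving it standing upright. The cover is delicate, so never press or push hard on the dock, and leave the mill, shaker and jar where they are.

Things in the scene. Friction and masses are not known exactly. Their poses are not given: they have to be found in the camera images.
- probe_handle (a point): Food probe, about 150 g, upright in the rest at the start. This point is the centre of its orange handle, 22 x 22 mm and 56 mm high; z runs up along the probe, x and y are square to the handle's flats. Under the handle: a steel flange, 22 mm wide, 6 mm thick, then a steel shaft, 10 mm in diameter, 34 mm long, round-nosed. Below this point: flange underside 34 mm, nose end 68 mm
- probe_tip (a point): The lowest point of the food probe's rounded nose, on its axis; z up along the probe
- rest: Pale wooden block, 80 x 80 x 45 mm, fixed. Origin at the centre of its underside. The probe's shaft stands in a loose hole 13 mm wide and 42 mm deep in the middle of its top; the flange rests on the top
- dock: Grey charging dock, fixed, 88 mm (its x) by 164 mm (its y), 54 mm high; origin at the centre of its underside, z up. A window in its top, 48 mm (x) by 76 mm (y), shows the flat black cover. It is harmed by any force above 22 N. The probe is home when its flange rests on the cover, its tip then being 16 mm above this origin
- dock_cover (a point): Centre of the window, level with the cover's top, 50 mm above the dock's origin (4 mm below the rim); axes as the dock's. The cover floats on springs: it sinks 1 mm per 2.5 N, up to 8 mm, and comes back. It hides one socket, 14 mm square (sides along x and y), deep enough for the shaft, whose centre lies anywhere within 20 mm of this point in y and 8 mm in x
- dock_rim (a point): Centre of the window at the height of the dock's rim, 4 mm above the cover. The socket is closed by a flush shutter in the same black, which cannot be told apart by eye. It yields to less than 1 N, following the probe down; the probe's own weight then holds it down
- pepper_mill: Brown wooden pepper mill, 58 mm wide, 170 mm high, standing loose; origin at the centre of its underside
- salt_shaker: Grey-topped glass salt shaker, 44 mm wide, 90 mm high, standing loose; origin at the centre of its underside
- honey_jar: Glass jar with green lid, 66 mm wide, 84 mm high, standing loose; origin at the centre of its underside

How it is judged:
By the outcome, as a careful person would: the job done as asked, in the order asked, and still so for the second after the job is handed in, with the robot touching nothing.
It also fails if it takes over 58 s, if anything falls off the work surface, if the arm or the gripper's body presses on something with over 40 N, if the wrist force passes 120 N, or if a joint passes its speed limit or range.

## Working session

There is one attempt and no reset: what is moved stays moved. The work goes in short steps, each a Python script; the robot and the scene stay as the last script left them, time stands still between calls to the robot, and variables do not carry over. Pictures are saved under pics/ and viewed, at most 10 in all, crops included, and the job is handed in when it is done.

```bash
ls; mkdir -p pics; python3 - <<'E'
from cell import r,eoat,vision,readout
import cv2
for n in("side","top"):
    cv2.imwrite(f"pics/{n}0.png",vision.camera(n)[:,:,::-1]); m=vision.camera_model(n);print(n,m)
print(vision.camera_model("wrist"),readout.read_time_s(),r.tip_reach, readout.read_orientation())
E
```

```text
pics
side {'fx': 589.1924539330938, 'fy': 589.1924539330938, 'cx': 314.74055623661667, 'cy': 248.68631244197346, 'R': array([[ 0.83758265, -0.54580033,  0.0236073 ],
       [-0.24079666, -0.40762361, -0.88082913],
       [ 0.49037972,  0.73208264, -0.47284536]]), 't': array([-0.50468188,  0.16048704,  1.36428582])}
top {'fx': 531.4446023537948, 'fy': 531.4446023537948, 'cx': 320.89501701498114, 'cy': 240.54554401653166, 'R': array([[-0.01451454, -0.99955492, -0.02606331],
       [-0.99636021,  0.01664805, -0.08360127],
       [ 0.08399797,  0.02475501, -0.99615839]]), 't': array([-0.05990787,  0.56781483,  1.40621868])}
{'fx': 371.64829954431775, 'fy': 371.64829954431775, 'cx': 313.7050665767879, 'cy': 227.7046178275899, 'T_tool_cam': array([[-5.93170080e-04, -9.58196003e-01, -2.86111986e-01,
         7.31257441e-02],
       [ 9.99998974e-01, -1.95368141e-04, -1.41891469e-03,
        -1.20360700e-03],
       [ 1.30370122e-03, -2.86112534e-01,  9.58195136e-01,
        -1.31804439e-01],
       [ 0.00000000e+00,  0.00000000e+00,  0.00000000e+00,
         1.00000000e+00]])} 0.1 0.011 [[ 9.66190371e-01  2.57829713e-01 -7.59689405e-05]
 [ 2.57829516e-01 -9.66189175e-01  1.55549223e-03]
 [ 3.27651748e-04 -1.52248865e-03 -9.99998787e-01]]
```

View pics/top0.png

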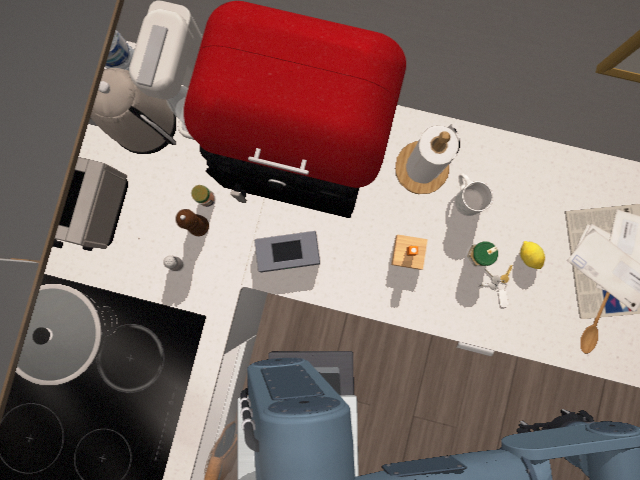

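View pics/side0.png

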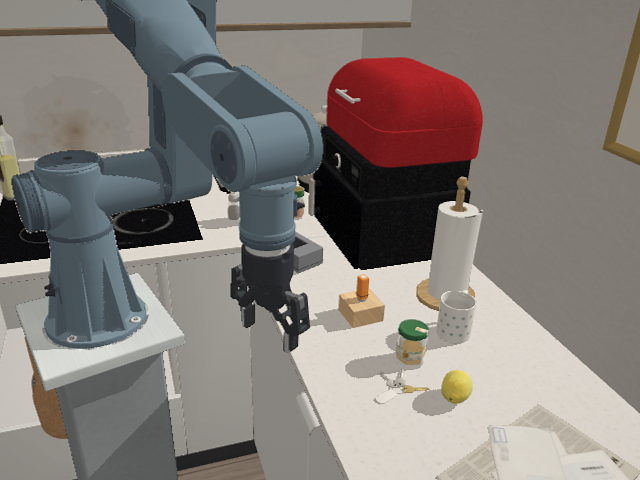

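The top view shows the dock at about (287,251) with its black window, the rest at (409,252) with the orange probe at (412,250), the jar at (485,253), the shaker at (172,263) and the mill at (192,222). The side view shows the rest and probe at (362,300).

```bash
cat > h.py <<'E'
from cell import r,eoat,vision,readout
import cv2, numpy as np
def cast(n,uv,z):
    m=vision.camera_model(n);uv=np.atleast_2d(uv).astype(float)
    d=np.c_[(uv[:,0]-m['cx'])/m['fx'],(uv[:,1]-m['cy'])/m['fy'],np.ones(len(uv))]@m['R']
    o=-m['R'].T@m['t']; return o+d*((z-o[2])/d[:,2])[:,None]
def castw(uv,z,p,R):
    m=vision.camera_model('wrist');uv=np.atleast_2d(uv).astype(float)
    q=(uv-[m['cx'],m['cy']])/m['fx'];a=np.linalg.norm(q,axis=1)
    d=np.c_[q*(np.sin(a)/np.maximum(a,1e-9))[:,None],np.cos(a)]
    T=m['T_tool_cam'];d=d@T[:3,:3].T@R.T;o=p+R@T[:3,3]
    return o+d*((z-o[2])/d[:,2])[:,None]
def blob(mask,roi=None):
    mk=np.zeros(mask.shape,np.uint8)
    if roi: x0,y0,x1,y1=roi;mk[y0:y1,x0:x1]=mask[y0:y1,x0:x1]
    else: mk[:]=mask
    c=max(cv2.findContours(mk,cv2.RETR_EXTERNAL,cv2.CHAIN_APPROX_NONE)[0],key=cv2.contourArea)
    return c[:,0].astype(float)
def rect(P):  # world xy outline -> centre, sizes, yaw
    return cv2.minAreaRect((P[:,:2]*1000).astype(np.float32))
def down(yaw): # tool pointing down; tool y axis (closing) at angle yaw
    y=np.array([np.cos(yaw),np.sin(yaw),0]);z=np.array([0,0,-1.]);return np.c_[np.cross(y,z),y,z]
E
python3 - <<'E'
from h import *
im=cv2.cvtColor(cv2.imread('pics/top0.png'),cv2.COLOR_BGR2HSV);h,s,v=[im[:,:,i].astype(int) for i in range(3)]
W=blob((v<60),(265,235,308,268));print('window',rect(cast('top',W,.05)))
D=blob((v<170)&(s<60),(245,225,330,275));print('dock',rect(cast('top',D,.054)))
Rr=blob((s>60),(388,230,432,272));print('rest',rect(cast('top',Rr,.045)))
O=blob((h<14)&(s>170)&(v>120),(400,240,425,260));print('orange',rect(cast('top',O,.107)),O.min(0),O.max(0))
hs=cv2.cvtColor(cv2.imread('pics/side0.png'),cv2.COLOR_BGR2HSV);h2,s2,v2=[hs[:,:,i].astype(int) for i in range(3)]
O2=blob((h2<14)&(s2>170)&(v2>120),(345,260,385,310));c=(O2.min(0)+O2.max(0))/2;print('side',c,cast('side',c,.079),O2.min(0),O2.max(0))
for n,c,z in(('jar',(485,253),.084),('mill',(183,215),.17),('shaker',(170,262),.09)):print(n,cast('top',c,z))
E
```

```text
window ((539.2909545898438, 21.3958740234375), (48.03068542480469, 74.33052062988281), 6.857284069061279)
dock ((534.3407592773438, 25.321327209472656), (178.9212188720703, 113.14885711669922), 89.13690948486328)
rest ((531.9149169921875, -300.2436218261719), (84.88692474365234, 82.55546569824219), 79.56298065185547)
orange ((530.7313842773438, -299.6900329589844), (25.057985305786133, 22.585464477539062), 88.30535125732422) [407. 246.] [417. 255.]
side [362. 288.] [[ 0.52769626 -0.31101931  0.079     ]] [357. 278.] [367. 298.]
jar [[ 0.52282915 -0.4881209   0.084     ]]
mill [[0.6225263  0.26293327 0.17      ]]
shaker [[0.51225603 0.3187276  0.09      ]]
```

```bash
python3 - <<'E'
from h import *
for y in (-90,-83,-75,0,10,90):
    a=np.radians(y);print(y,[np.round(q,2) if q is not None else None for q in (r.ik([.531,-.30,.2],down(a)),r.ik([.54,.02,.15],down(a)))])
a=np.radians(-83)
r.movep([.53,-.30,.2],down(a))
p,R=np.array(readout.read_eef_pos()),np.array(readout.read_orientation())
im=vision.camera('wrist');cv2.imwrite('pics/w1.png',im[:,:,::-1]);np.savez('w1.npz',p=p,R=R)
hs=cv2.cvtColor(im,cv2.COLOR_RGB2HSV).astype(int);h,s,v=hs[...,0],hs[...,1],hs[...,2]
O=blob((h<14)&(s>170)&(v>100));print(O.min(0),O.max(0),readout.read_time_s(),p)
E
```

```text
-90 [array([-0.71,  0.3 ,  1.56, -0.  ,  1.29,  0.86]), array([-0.18,  0.21,  1.78, -0.  ,  1.16,  1.39])]
-83 [array([-0.71,  0.3 ,  1.56, -0.  ,  1.29,  0.74]), array([-0.18,  0.21,  1.78, -0.  ,  1.16,  1.27])]
-75 [array([-0.71,  0.3 ,  1.56, -0.  ,  1.29,  0.6 ]), array([-0.18,  0.21,  1.78, -0.  ,  1.16,  1.13])]
0 [array([-0.71,  0.3 ,  1.56, -0.  ,  1.29, -0.71]), array([-0.18,  0.21,  1.78, -0.  ,  1.16, -0.18])]
10 [array([-0.71,  0.3 ,  1.56, -0.  ,  1.29, -0.88]), array([-0.18,  0.21,  1.78, -0.  ,  1.16, -0.36])]
90 [array([-0.71,  0.3 ,  1.56, -0.  ,  1.29, -2.28]), array([-0.18,  0.21,  1.78, -0.  ,  1.16, -1.75])]
[305. 199.] [339. 247.] 1.8417 [ 0.52953108 -0.30097065  0.20014079]
```

View pics/w1.png

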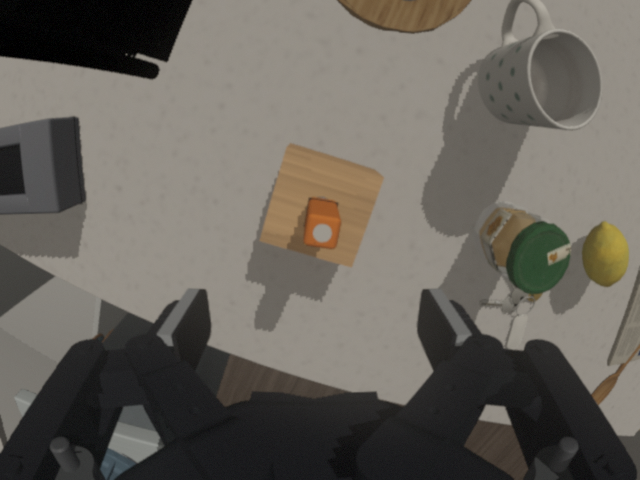

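The wrist view shows the rest at about (320,205), with the probe's top face and its pale disc centred at (322,233). The handle's flats look nearly aligned with the image axes, so I'll measure the disc and the yaw.

```bash
python3 - <<'E'
from h import *
im=cv2.imread('pics/w1.png');d=np.load('w1.npz');p,R=d['p'],d['R']
c=im[190:255,290:355];hs=cv2.cvtColor(im,cv2.COLOR_BGR2HSV).astype(int)
D=blob((hs[...,1]<100)&(hs[...,2]>120),(308,215,337,250));print('disc',D.mean(0),castw(D.mean(0),.107,p,R))
print(hs[225,300:345,2],hs[195:250,312,2])
cv2.imwrite('pics/w1c.png',cv2.resize(c,None,fx=8,fy=8,interpolation=cv2.INTER_NEAREST))
E
```

```text
disc [321.98 232.52] [[ 0.53250652 -0.30436603  0.107     ]]
[115 114 109  99  92 105 121 140 150 156 161 162 162 163 162 161 158 153
 152 153 154 154 154 154 155 154 155 157 160 162 164 165 165 166 165 165
 164 159 151 144 138 143 151 154 154] [152 147 132 113 120 139 144 145 145 146 146 147 148 147 147 148 146 149
 156 166 174 175 171 167 165 164 163 164 163 163 162 163 162 160 159 160
 160 161 160 160 159 160 159 160 161 160 160 159 153 140 120 106 104 107
 107]
```

View pics/w1c.png

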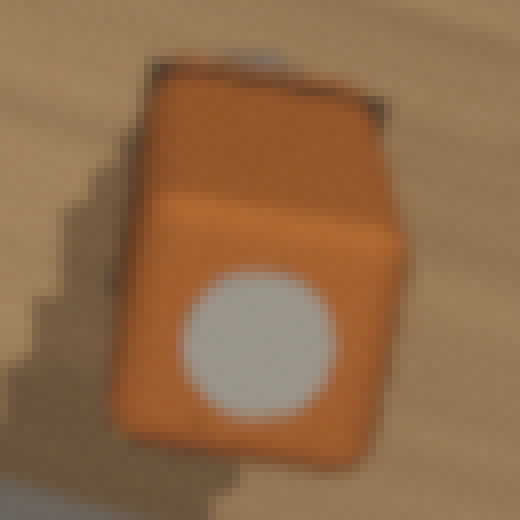

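The crop shows the top face with corners near (160,195), (405,240), (365,465) and (115,435), so it is turned roughly 8–10° in the image. I'll cast these corners, then grasp.

```bash
python3 - <<'E'
from h import *
d=np.load('w1.npz');p,R=d['p'],d['R']
c=np.array([(160,195),(405,240),(365,465),(115,435)])/8+[290,190]-.5
P=castw(c,.107,p,R)[:,:2];print(P,P.mean(0))
e=lambda a,b:np.linalg.norm(P[b]-P[a])*1000
print([e(0,1),e(1,2),e(2,3),e(3,0)])
v=(P[1]-P[0])+(P[2]-P[3]);y1=np.arctan2(v[1],v[0]); w=(P[2]-P[1])+(P[3]-P[0]);y2=np.arctan2(w[1],w[0])
print(np.degrees([y1,y2+np.pi/2]))
E
```

```text
[[ 0.54367875 -0.29507803]
 [ 0.54238542 -0.31461333]
 [ 0.52342161 -0.3140596 ]
 [ 0.52354586 -0.29382095]] [ 0.53325791 -0.30439298]
[np.float64(19.578067352914886), np.float64(18.971887203778337), np.float64(20.23903626858184), np.float64(20.172093907096617)]
[-92.04120839 267.34818011]
```

```bash
python3 - <<'E'
from h import *
R=down(np.radians(-92))
r.movep([.5332,-.3044,.15],R)
r.servo_line([.5332,-.3044,.076],vel=.08)
eoat.clamp()
print(readout.read_finger_gap(),readout.read_grasp_force(),readout.read_ft_force(),readout.read_eef_pos())
r.servo_line([.5332,-.3044,.20],vel=.12)
print(readout.read_ft_force(),readout.read_eef_pos(),readout.read_finger_gap())
R2=down(np.radians(-83))
r.movep([.54,.0214,.20],R2)
p,R=np.array(readout.read_eef_pos()),np.array(readout.read_orientation())
im=vision.camera('wrist');cv2.imwrite('pics/w2.png',im[:,:,::-1]);np.savez('w2.npz',p=p,R=R)
cv2.imwrite('pics/s2.png',vision.camera('side')[:,:,::-1])
print(p,readout.read_time_s())
E
```

```text
0.02137577200672968 59.52011525630951 [-0.42821102  0.29057481  2.64125695] [ 0.53332889 -0.30450864  0.07628278]
[-0.29377406 -0.82870993 -2.00918656] [ 0.53264867 -0.3039755   0.19884184] 0.021586388200169674
[0.54037065 0.02041257 0.20004101] 6.35
```

View pics/w2.png

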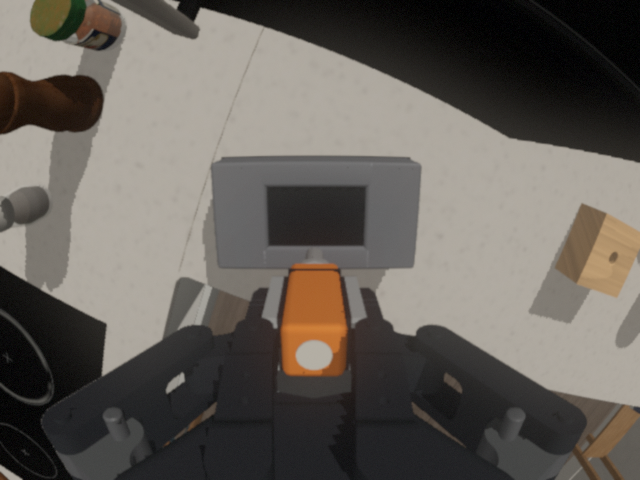

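View pics/s2.png

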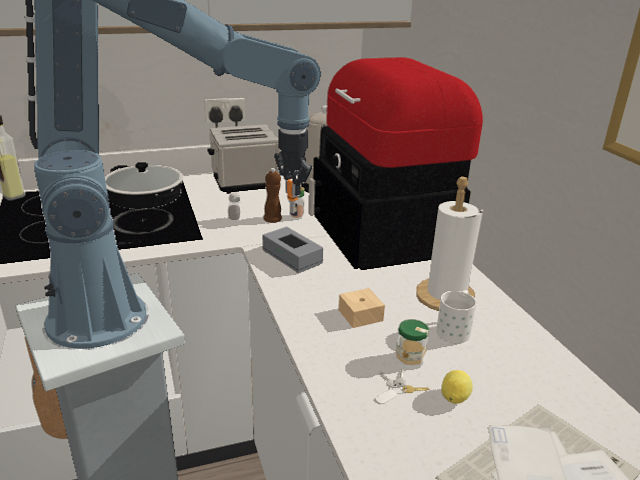

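The probe is held upright. In the wrist view the cover window spans about (266,186)–(368,247), and the side view shows the empty rest at (362,306). I'll compute the window pose, descend until contact and test the force behaviour.

```bash
cat >> h.py <<'E'
def F(n=5):
    f=[]
    for _ in range(n): f.append(readout.read_ft_force()); r.dwell(.02)
    return np.mean(f,0)
E
python3 - <<'E'
from h import *
d=np.load('w2.npz');p,R=d['p'],d['R']
hs=cv2.cvtColor(cv2.imread('pics/w2.png'),cv2.COLOR_BGR2HSV)
W=blob(hs[...,2]<60,(240,170,395,249));print(W.min(0),W.max(0))
for z in(.05,.054):print(rect(castw(W,z,p,R)))
(cx,cy),_,_=rect(castw(W,.052,p,R))
c=(np.array([cx,cy])/1000+[.5393,.0214])/2;print(c)
np.save('c.npy',c)
r.servo_line([*c,.135],vel=.1); f0=F(); print('free',f0,[F(1).round(2) for _ in range(3)])
print(r.servo_line([*c,.105],vel=.015,until_force=2.5),readout.read_eef_pos(),F()-f0,readout.read_time_s())
np.save('f0.npy',f0)
E
```

```text
[267. 187.] [364. 244.]
((538.7362670898438, 20.118328094482422), (46.60068130493164, 76.18238067626953), 6.940976619720459)
((539.78466796875, 20.265348434448242), (45.939353942871094, 75.10123443603516), 6.941011428833008)
[0.53928019 0.02079592]
free [ 0.49565516  0.07075669 -1.07321199] [array([ 0.78, -0.21, -0.45]), array([-0.24, -0.49, -0.24]), array([-0.56,  0.37, -1.2 ])]
True [0.5391526  0.02089045 0.11236632] [-0.51339154  0.22684856  4.11546136] 8.7333
```

```bash
cat > scan.py <<'E'
from h import *
c=np.load('c.npy');f0=np.load('f0.npy');a=np.radians(6.9)
ux=np.array([np.cos(a),np.sin(a)]);uy=np.array([-ux[1],ux[0]])
W=lambda x,y,z:[*(c+x/1000*ux+y/1000*uy),z]
def loc(): p=np.array(readout.read_eef_pos());d=(p[:2]-c)*1000;return np.array([d@ux,d@uy,p[2]*1000])
E
python3 - <<'E'
from scan import *
Z=.1122;found=False;s=1
def go(x,y):
    for _ in range(6):
        hit=r.servo_line(W(x,y,Z),vel=.03,until_force=2.8)
        f=F(4)-f0
        print((x,y),hit,loc().round(1),f.round(1),round(readout.read_time_s(),1))
        if f[2]<2.2: return True
        if not hit: return False
for x in(0,3,-3):
    for t in ((x,-22*s),(x,22*s)):
        if go(*t): found=True;break
    if found or readout.read_time_s()>30:break
    s=-s
E
```

```text
(0, -22) True [ -1.2  -3.7 111.2] [-0.5 -0.1 -0.2] 9.1
```

Force dropped to zero near (-1.2,-3.7), so the tip is likely over the shutter. I'll probe downward gently there.

```bash
python3 - <<'E'
from scan import *
l=loc();print(l.round(2),(F(8)-f0).round(2))
for z in(.109,.106):
    hit=r.servo_line(W(l[0],l[1],z),vel=.015,until_force=3)
    print(hit,loc().round(2),(F(8)-f0).round(2),round(readout.read_time_s(),1))
    if hit:break
E
```

```text
[ -1.23  -3.67 111.18] [-0.45 -0.62  0.16]
False [ -1.14  -3.73 108.79] [ 1.53 -1.05 -2.25] 9.8
True [ -1.05  -3.89 107.17] [ 1.16 -0.94  1.76] 10.1
```

The tip is about 7 mm below the surface with almost no force, so it's in the socket. I'll continue down in small steps, easing sideways away from any wall force.

```bash
python3 - <<'E'
from scan import *
R=np.array(readout.read_orientation());l=loc();x,y,z=l[0],l[1],l[2]
for i in range(16):
    f=F(6)-f0; fx,fy=f[:2]@ux,f[:2]@uy
    print(loc().round(1),f.round(1),round(readout.read_time_s(),1))
    if f[2]>7: break
    if abs(fx)>.8: x+=np.clip(.4*fx,-.7,.7)
    if abs(fy)>.8: y+=np.clip(.4*fy,-.7,.7)
    z=loc()[2]-3
    if z<83: break
    r.servo_line(W(x,y,loc()[2]/1000),vel=.01)if abs(fx)>.8 or abs(fy)>.8 else 0
    r.servo_line(W(x,y,z/1000),vel=.015,until_force=4)
E
```

```text
[ -1.1  -3.9 107.2] [ 1.  -0.2  1.6] 10.2
[ -0.7  -3.9 104.1] [ 0.3 -0.8  0.8] 10.9
[ -0.7  -4.2 101. ] [ 0.2 -0.3  0.1] 11.6
[-0.7 -4.2 98. ] [-0.3 -0.2  0.6] 12.1
[-0.7 -4.2 95. ] [ 0.1 -0.1  0.4] 12.5
[-0.6 -4.2 91.9] [-0.1  0.4  0.4] 12.9
[-0.6 -4.2 88.9] [ 0.1 -0.2  0.2] 13.4
[-0.6 -4.2 85.9] [ 0.2 -0.2  0.4] 13.8
```

```bash
python3 - <<'E'
from scan import *
l=loc()
hit=r.servo_line(W(l[0],l[1],.076),vel=.01,until_force=3.5)
print(hit,loc().round(2),(F(8)-f0).round(2))
l=loc();up=np.clip(((F(8)-f0)[2]-0.5)/2.5,0,2)
r.servo_line(W(l[0],l[1],(l[2]-0+up)/1000),vel=.01)
print(loc().round(2),(F(8)-f0).round(2),readout.read_time_s())
E
```

```text
True [-0.53 -4.23 79.14] [-0.55 -0.04  5.27]
[-0.65 -4.21 80.74] [ 0.99 -0.41  1.18] 15.3167
```

Flange contact occurred where expected (TCP about 81 mm). I'll release, retreat and check.

```bash
python3 - <<'E'
from scan import *
eoat.open_jaws(); r.dwell(.3)
p=readout.read_eef_pos();print(p,F()-f0)
r.servo_line([p[0],p[1],.22],vel=.1); r.dwell(.5)
p,R=np.array(readout.read_eef_pos()),np.array(readout.read_orientation())
a_=vision.camera('wrist')[100:400,150:490];b=vision.camera('side')[160:310,200:370]
im=np.hstack([a_,cv2.resize(b,(340,300))]);cv2.imwrite('pics/end.png',im[:,:,::-1]);print(readout.read_time_s())
E
```

```text
[0.53919652 0.01654122 0.08095027] [-0.75785771  0.11060329  1.26049063]
18.4833
```

View pics/end.png

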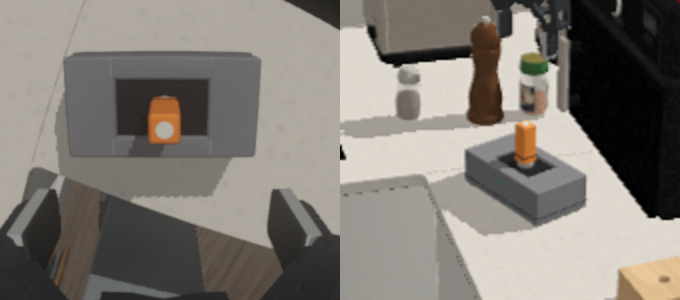

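The picture shows the probe standing upright in the window, at (164,120) in the wrist crop and (525,145) in the side crop. Its flange is down on the cover and the gripper is clear.

```bash
python3 -c "
from cell import r;print(r.sign_off())"
```

```text
the job is handed in; nothing more can be done
None
```

The probe is standing upright and fully home in the charging dock, with the gripper clear; the job was handed in at about 18.5 s, and the highest dock force I read was about 5 N (limit 22 N).

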